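Knock the copper cap out of its forming die

TASK

The copper end cap is stuck flush in its forming die. Push it up out of the die by lifting that die's red knockout knob all the way, let go of the knob, then stand the copper cap upright on the floor of the wooden tray. Leave the grey cap seated in the other die.

Things in the scene. Friction and masses are not known exactly. Their poses are not given: they have to be found in the camera images.
- copper_cap: Copper end cap: plain upright cylinder, 40 mm diameter, 32 mm tall, flat closed top, 0.12 kg; origin at the centre of its underside, z up. It starts in the die's cavity, underside 60 mm above the table, top 1 mm below the die's top face: nothing to grip. With the knob fully up it rests on the rod 24 mm higher, 23 mm proud of the die, still guided by the cavity.
- die_mouth (a point): Centre of the round cavity's mouth in the copper cap's die: dark steel block 84 x 84 mm on a fixed aluminium stand, top face 93 mm above the table; cavity 42 mm diameter, 33 mm deep, with a hole in its floor for the knockout rod.
- rod_knob (a point): Centre of the top face of that die's red knockout knob: upright cylinder, 24 mm diameter, 40 mm tall, on a 12 mm post 95 mm from the cavity's axis, on the robot's side; top 138 mm above the table at the start. A bar under the die joins it to the rod. It lifts straight up 26 mm to a hard stop (first 2 mm free play) with about 12 N; friction keeps it where it is left.
- grey_cap: Bystander: grey aluminium cap, same size and origin as the copper one, seated in an identical second die that has its own identical red knob. To be left seated.
- tray: Open wooden tray, fixed to the table, 150 x 150 mm outside, 35 mm high, walls and floor 6 mm thick; origin at the centre of its underside, z up.
Things that resemble listed ones, but are neither listed nor needed, are in the scene too. Leave any blue or yellow look-alike of the part that bears die_mouth alone. What is shaped like the tray but turquoise is not meant.

How it is judged:
On the way:
1. the knockout knob is raised at least 20 mm and the rod alone has pushed the copper cap up at least 15 mm, with no finger on the cap (height (world z) of rod_knob above 0.158 m and height (world z) of copper_cap above 0.075 m and contact force between the fingers and copper_cap below 0.5 N), for 0.2 s.
At the end, for the whole second after the job is handed in: The copper cap stands upright (within 10 degrees) and at rest on the floor of the wooden tray, released; the grey cap is within 10 mm of where it began, in its die (x of copper_cap in the frame of tray between -0.055 and 0.055 m and y of copper_cap in the frame of tray between -0.055 and 0.055 m and z of copper_cap in the frame of tray below 0.012 m and angle between copper_cap's own z axis and vertical below 0.17 rad and linear speed of copper_cap below 0.02 m/s and distance of grey_cap from where it was at the start of the episode below 0.01 m); the robot touches nothing.
It fails at once if the grey cap is pushed up or moved more than 10 mm (distance of grey_cap from where it was at the start of the episode above 0.01 m).
It also fails if it takes over 53 s, if anything falls off the work surface, if the arm or the gripper's body presses on something with over 40 N, if the wrist force passes 120 N, or if a joint passes its speed limit or range.

ROBOT

A 6-joint arm with a two-finger parallel gripper is mounted at the origin on the work surface. World frame = base frame: x ahead of the robot, y to its left, z up, the work surface at z = 0. Lengths are in m, angles in rad, forces in N, time in s.
With the tool pointing down it reaches from about 0.2 to 0.875 m from the base axis. Payload 3.4 kg.
Tool frame: the origin (TCP) lies midway between the tips of the shut fingers; the grasp point (between the pads) lies 19 mm behind it (r.pinch_z is the z of the grasp point in the tool frame, in m); z points along the fingers, y is the line along which they close (so a half turn about z gives the same grasp; the last joint's range is limited). The gripper opens to 94 mm and grips with 3 to 60 N. Pads are 16 mm wide; open, the fingers measure 119 mm over their backs; the gripper's body (75 mm by 177 mm) begins 78 mm behind the grasp point.
Start: joints at [-1.248, 0.276, 1.505, -0, 1.361, -0.121], TCP at [0.247, -0.519, 0.205] pointing down, gripper open.
Joint ranges: [-2.89, 2.89], [-0.75, 2.08], [0.22, 2.7], [-1.18, 4.32], [0.11, 2.71], [-2.7, 2.7]. Speed limits (rad/s): [2.57, 2.57, 3.14, 3.14, 3.14, 3.14].

INTERFACE

Orientations are given as a rotation vector (axis times angle).
In Python, from rig import sensors, read_camera, camera_model, job, r gives the robot as it stands.
- The arm moves only by the tool servo_tool, never from a script. Its argument "series" is a list that holds one entry, the list of rows, each a list of 5 numbers: the shift along the tool's x, y, z in mm, then the turn about the tool's z in degrees, then the opening, from 0 (shut) to 1 (fully open). A call has 1 to 10 rows; each row is the pose to reach, as a shift and turn from the pose commanded when the call began, along the tool's axes at that moment; what a row does not reach only later rows make up. A row lasts 1/8 s, in which the tool goes at most 62.5 mm and 10.7 degrees, less where a joint would pass 70% of its speed; a pose out of reach is approached as far as the arm can. A call with a gripper value outside its range is refused whole. The fingers move at their own pace and stop on an object; "force" is the grip in N (left out, the last holds). Time passes only in rows, so rows that repeat a pose let the fingers close. It gives the time, the measured TCP pose, the force, the opening and the grip force at its end, in the units of the state.
- sensors.get_obs(): the state, without advancing time (a new reading comes with each control period).
- read_camera(name): name is "scene" or "top"; returns the picture (400x640x3 uint8, red, green, blue); there is no depth.
- camera_model(name): a dict with "intrinsics" (3x3 intrinsics, pixels), "position" and "rotation" of the camera in the world. Camera axes: x right, y down, z forward; pixel columns grow to the right and rows downward; lengths in m; the calibration is good to about 2 mm. A picture is of the moment at which its call begins. camera_model takes no time and is no camera call.
- job.hand_in(): hands the job in; it is judged then, once.
The state is a dict: "time_s": time; "joints": joint angles; "qd": joint speeds; "effort": joint torques, N m; "ee_pos": TCP position; "tcp_rot": TCP orientation; "wrist_force": force on the tool from outside, world axes, zero at the start; "ft_torque": the same for the moment, N m; "gripper_width": finger opening in m; "finger_force": force on a finger pad.
Only numpy, scipy, OpenCV 4.12 (cv2) and the standard library are available. Lean on these libraries where they do the work, as an engineer would, in place of code of your own. Each camera call takes 0.05 s, during which the arm holds its last target. There are 200 camera calls.

## Working session

There is one attempt and no reset: what is moved stays moved. The work goes in short steps, Python scripts to look and compute and a tool call to move; the robot and the scene stay as the last step left them, time stands still between calls to the robot, and variables do not carry over. Pictures are saved under pics/ and viewed, at most 10 in all, crops included, and the job is handed in when it is done.

Besides the shell and the picture viewer there is one more tool, called by a JSON object that holds its "method" and its "body". servo_tool: Moves the arm, as the interface text tells. Its arguments: {"type":"object","properties":{"series":{"type":"array","items":{"type":"array","items":{"type":"array","items":{"type":"number"}}}},"force":{"type":"number"}},"required":["series"]}

```bash
mkdir -p pics; python3 - <<'E'
from rig import sensors, read_camera, camera_model, job, r
import cv2
for n in("scene","top"):
    im=read_camera(n); cv2.imwrite(f"pics/{n}0.png",im[:,:,::-1]); m=camera_model(n); print(n,m)
o=sensors.get_obs(); print({k:o[k] for k in("time_s","ee_pos","tcp_rot","wrist_force","gripper_width")},r.pinch_z)
E
```

```text
scene {'intrinsics': array([[373.91576915,   0.        , 318.67605237],
       [  0.        , 373.91576915, 200.22475309],
       [  0.        ,   0.        ,   1.        ]]), 'position': array([1.09660256, 0.13541017, 0.60151177]), 'rotation': array([-1.50524342, -1.81586933,  0.97879848])}
top {'intrinsics': array([[496.10852664,   0.        , 319.34437205],
       [  0.        , 496.10852664, 199.78977707],
       [  0.        ,   0.        ,   1.        ]]), 'position': array([ 0.33591528, -0.00424024,  1.17982976]), 'rotation': array([-2.1852507 ,  2.20281114, -0.05033241])}
{'time_s': 0.1, 'ee_pos': array([ 0.24672074, -0.51884835,  0.20472534]), 'tcp_rot': array([-3.06302872e+00, -6.91140637e-01,  2.91505316e-04]), 'wrist_force': array([-0.4691885 ,  0.28845298,  0.06483934]), 'gripper_width': 0.09384452916273645} -0.0188
```

View pics/scene0.png

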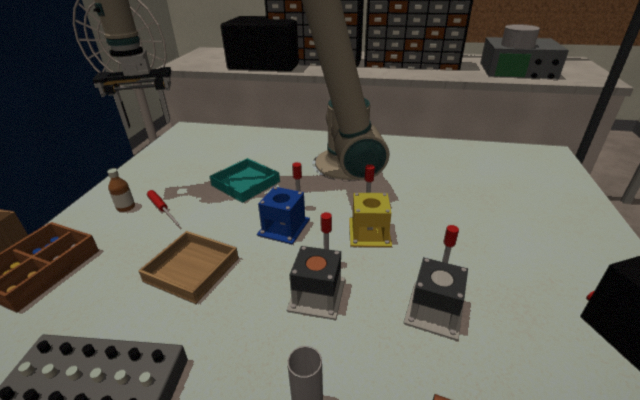

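View pics/top0.png

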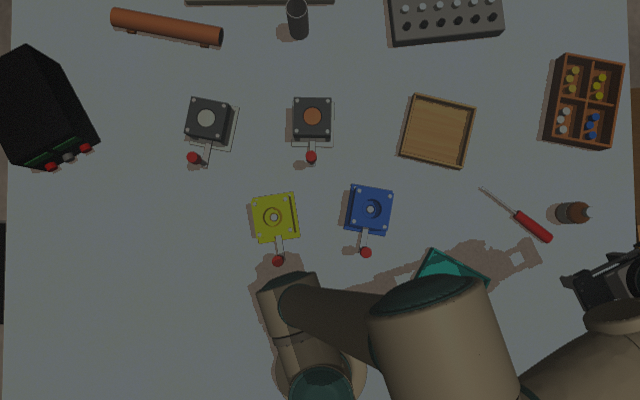

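In the top view, dark dies with knobs are at (312,117), holding the copper cap, and (206,118), holding the grey cap. The blue (370,209) and yellow (274,217) ones are look-alikes. The die meant is the one at (312,117), with its knob at (311,157). The wooden tray is at (437,131), and the turquoise one at (450,265) is not meant. Next I'll measure these and check with a crop.

```bash
cat > h.py <<'E'
import cv2, numpy as np
from rig import sensors, read_camera, camera_model, job, r
from scipy.spatial.transform import Rotation as R
def ray(n,px):
    m=camera_model(n); d=np.linalg.inv(m["intrinsics"])@[px[0],px[1],1]
    return m["position"], R.from_rotvec(m["rotation"]).apply(d)
def onplane(n,px,z):
    p,d=ray(n,px); return p+d*(z-p[2])/d[2]
def cross(pa,pb):
    A=[];b=[]
    for n,px in(("top",pa),("scene",pb)):
        p,d=ray(n,px); d=d/np.linalg.norm(d); P=np.eye(3)-np.outer(d,d); A.append(P); b.append(P@p)
    return np.linalg.lstsq(np.vstack(A),np.hstack(b),rcond=None)[0]
def blob(im,lo,hi,box):
    x0,y0,x1,y1=box
    h=cv2.cvtColor(np.ascontiguousarray(im[y0:y1,x0:x1]),cv2.COLOR_RGB2HSV); m=cv2.inRange(h,lo,hi)
    c=max(cv2.findContours(m,cv2.RETR_EXTERNAL,cv2.CHAIN_APPROX_NONE)[0],key=cv2.contourArea)
    return c.reshape(-1,2)+[x0,y0]
def cen(c):
    M=cv2.moments(c.astype(np.int32)); return np.array([M["m10"],M["m01"]])/M["m00"]
E
python3 - <<'E'
from h import *
t=read_camera("top"); s=read_camera("scene")
cop=((5,90,60),(18,255,255)); red=((0,150,60),(4,255,255))
ct=blob(t,*cop,(290,95,335,140)); cs=blob(s,*cop,(295,250,340,285))
for n,c in(("top",ct),("scene",cs)): print("cop",n,cen(c),cv2.boundingRect(c.astype(np.int32)),onplane(n,cen(c),.092))
print(cross(cen(ct),cen(cs)))
kt=blob(t,*red,(295,140,330,170)); ks=blob(s,*red,(310,205,340,240))
for n,c in(("top",kt),("scene",ks)): print("knob",n,cen(c),cv2.boundingRect(c.astype(np.int32)),onplane(n,cen(c),.128))
print(cross(cen(kt),cen(ks)))
w=blob(t,(8,70,40),(25,255,255),(390,85,485,175)); rr=cv2.minAreaRect(w.astype(np.int32)); print("tray",rr)
print(onplane("top",rr[0],.035),[onplane("top",p,.035)[:2].round(3) for p in cv2.boxPoints(rr)])
a=t[90:175,290:340][:, :]; b=s[200:315,280:360]
a=cv2.resize(a,(350,595),interpolation=cv2.INTER_CUBIC); b=cv2.resize(b,(414,595),interpolation=cv2.INTER_CUBIC)
cv2.imwrite("pics/crop.png",np.hstack([a,b])[:,:,::-1])
o=sensors.get_obs(); print(R.from_rotvec(o["tcp_rot"]).as_matrix().round(3))
E
```

```text
cop top [311.90678598 115.87621178] (304, 107, 17, 18) [0.57659299 0.01508227 0.092     ]
cop scene [315.8939724  262.92229484] (306, 256, 21, 15) [0.57807131 0.01634135 0.092     ]
[0.5767924  0.015566   0.09066404]
knob top [310.47688564 155.71289538] (306, 151, 10, 10) [0.48287313 0.01810508 0.128     ]
knob scene [325.82986111 222.03009259] (321, 213, 10, 20) [0.49285464 0.02068639 0.128     ]
[0.48380629 0.01860576 0.12085419]
tray ((437.2516784667969, 131.0384521484375), (66.05079650878906, 65.58564758300781), 13.448614120483398)
[ 0.55103725 -0.27499364  0.035     ] [array([ 0.495, -0.182]), array([ 0.645, -0.22 ]), array([ 0.607, -0.369]), array([ 0.458, -0.33 ])]
[[ 0.903  0.429 -0.   ]
 [ 0.429 -0.903  0.001]
 [ 0.    -0.001 -1.   ]]
```

View pics/crop.png

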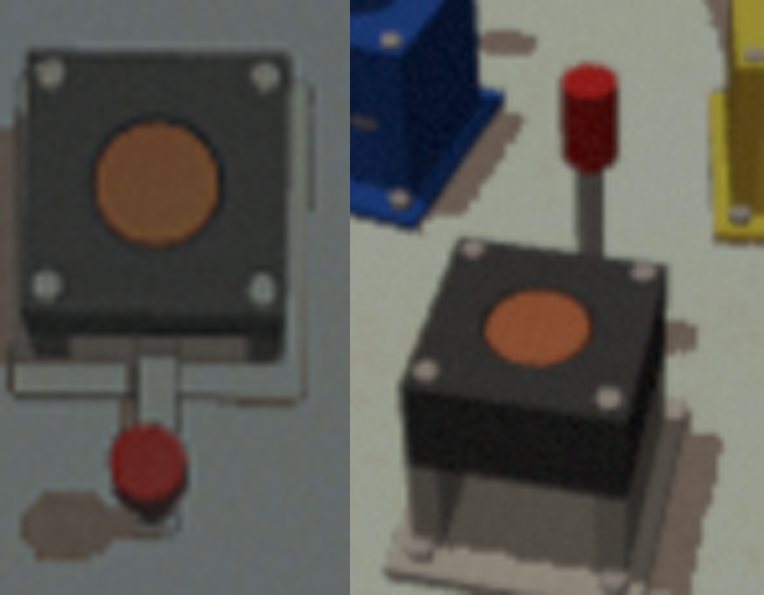

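The crop confirms it: the dark die holds the copper cap, and its own red knob is on the robot's side. The knob is at about (0.482, 0.018), the cap at (0.577, 0.0155) and the tray at (0.551, -0.275). I'll move above the knob with the fingers closing along world y.

{"method": "servo_tool", "body": {"series": [[[45,-38,0,3,1],[90,-77,0,6,1],[135,-116,0,9,1],[180,-155,0,12,1],[225,-194,0,15,1],[270,-233,0,18,1],[315,-272,0,21,1],[360,-311,0,24,1],[405,-350,0,25.4,1],[442.6,-384.1,0,25.4,1]]]}}

```text
time_s: 1.45
ee_pos: [0.4822, 0.0198, 0.2055]
tcp_rot: [3.141, 0.002, 0.001]
wrist_force: [0.6, -0.4, -0.4]
gripper_width: 0.0939
finger_force: 0.0
```

{"method": "servo_tool", "body": {"series": [[[0,0,0,0,1],[0,0,0,0,0.55]]]}}

```text
time_s: 1.7
ee_pos: [0.4812, 0.0173, 0.2052]
tcp_rot: [3.141, 0.002, -0.002]
wrist_force: [0.1, 0.4, 0.1]
gripper_width: 0.0874
finger_force: 0.0
```

{"method": "servo_tool", "body": {"series": [[[1,0.5,30,0,0.6],[1,0.5,60,0,0.6],[1,0.5,85,0,0.6],[1,0.5,102,0,0.6],[1,0.5,102,0,0.6]]]}}

```text
time_s: 2.33
ee_pos: [0.4811, 0.0156, 0.1024]
tcp_rot: [3.141, -0.003, -0.005]
wrist_force: [-0.5, -0.7, 1.0]
gripper_width: 0.0567
finger_force: 0.0
```

{"method": "servo_tool", "body": {"force": 45, "series": [[[0,0,0,0,0],[0,0,0,0,0],[0,0,0,0,0],[0,0,0,0,0],[0,0,0,0,0],[0,0,0,0,0],[0,0,0,0,0],[0,0,0,0,0]]]}}

```text
time_s: 3.32
ee_pos: [0.483, 0.0178, 0.1039]
tcp_rot: [-3.141, -0.001, -0.001]
wrist_force: [-0.6, 4.1, 5.7]
gripper_width: 0.0231
finger_force: 45.0
```

{"method": "servo_tool", "body": {"series": [[[0,0,-3,0,0],[0,0,-6,0,0],[0,0,-9,0,0],[0,0,-12,0,0],[0,0,-15,0,0],[0,0,-18,0,0],[0,0,-21,0,0],[0,0,-24,0,0],[0,0,-26,0,0],[0,0,-26,0,0]]]}}

```text
time_s: 4.58
ee_pos: [0.483, 0.0178, 0.1277]
tcp_rot: [-3.14, -0.0, 0.001]
wrist_force: [3.5, 4.8, -9.3]
gripper_width: 0.0234
finger_force: 45.0
```

```bash
python3 - <<'E'
from h import *
t=read_camera("top"); s=read_camera("scene")
cv2.imwrite("pics/lift.png",cv2.resize(s[190:320,260:390],(600,600))[:,:,::-1])
o=sensors.get_obs();print(o["ee_pos"],o["wrist_force"],o["gripper_width"])
E
```

```text
[0.48296574 0.01775452 0.12774611] [  3.50025681   2.65084426 -11.20470309] 0.02305002127393044
```

View pics/lift.png

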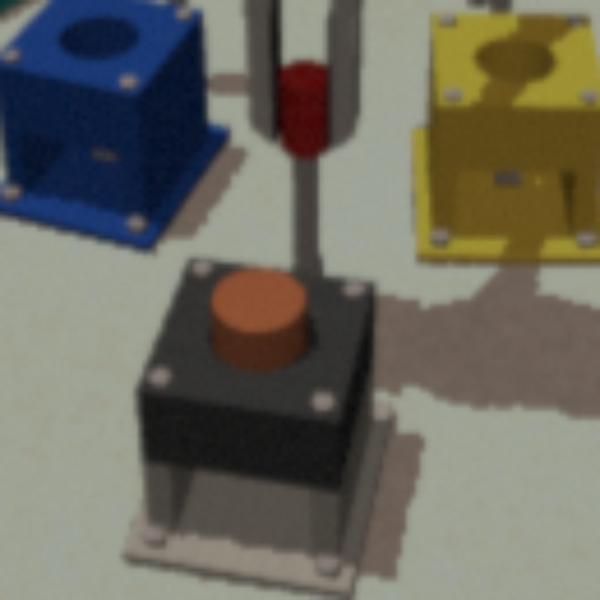

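The cap stands well proud of the die, with the rod pushing it and no finger on it. I'll go the last few millimetres to the stop.

{"method": "servo_tool", "body": {"series": [[[0,0,-1,0,0],[0,0,-2,0,0],[0,0,-2,0,0]]]}}

```text
time_s: 5.05
ee_pos: [0.4829, 0.0177, 0.1296]
tcp_rot: [-3.14, -0.0, 0.001]
wrist_force: [3.7, 3.7, -10.5]
gripper_width: 0.0233
finger_force: 45.0
```

{"method": "servo_tool", "body": {"series": [[[0,0,-1,0,0],[0,0,-1,0,0],[0,0,-0.5,0,0]]]}}

```text
time_s: 5.42
ee_pos: [0.4829, 0.0178, 0.13]
tcp_rot: [-3.14, -0.0, 0.001]
wrist_force: [4.4, 4.6, -8.4]
gripper_width: 0.0231
finger_force: 45.0
```

{"method": "servo_tool", "body": {"series": [[[0,0,0,0,0.55],[0,0,0,0,0.55],[0,0,0,0,0.55],[0,0,0,0,0.55],[0,0,-25,0,0.55],[0,0,-50,0,0.55],[0,0,-75,0,0.6],[0,0,-75,0,0.6]]]}}

```text
time_s: 6.42
ee_pos: [0.484, 0.0169, 0.2087]
tcp_rot: [3.141, 0.001, 0.007]
wrist_force: [0.1, -0.7, -0.2]
gripper_width: 0.0561
finger_force: 0.0
```

```bash
python3 - <<'E'
from h import *
s=read_camera("scene"); t=read_camera("top")
cop=((5,90,60),(18,255,255))
c=blob(s,*cop,(290,235,345,290)); print(cv2.boundingRect(c.astype(np.int32)))
# top ellipse of cap: leftmost/rightmost spans, top edge width
for a in (t,): 
  try:
    k=blob(a,*cop,(285,90,340,140)); print("top",cen(k),cv2.boundingRect(k.astype(np.int32)),onplane("top",cen(k),.116))
  except Exception as e: print(e)
cv2.imwrite("pics/up.png",np.hstack([cv2.resize(s[190:320,280:360],(370,600)),cv2.resize(t[80:180,270:340],(420,600))])[:,:,::-1])
print(sensors.get_obs()["ee_pos"])
E
```

```text
(305, 247, 22, 24)
max() iterable argument is empty
[0.48224934 0.01708283 0.2063946 ]
```

View pics/up.png

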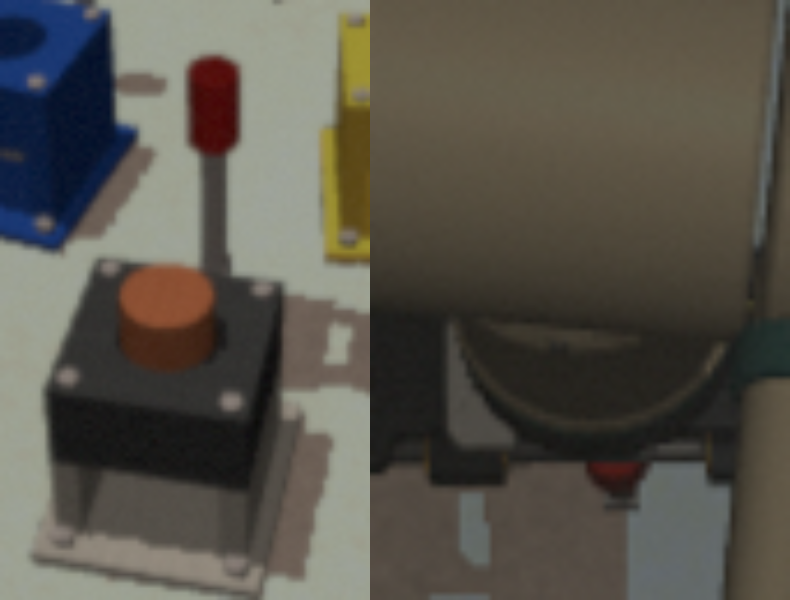

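The knob stays up and the cap is proud of the die. I'll move over the cap, descend and grip it.

{"method": "servo_tool", "body": {"series": [[[30,1.5,0,0,0.75],[60,1.5,0,0,0.75],[94.5,1.5,0,0,0.75],[94.5,1.5,0,0,0.75],[94.5,1.5,0,0,0.75],[94.5,1.5,40,0,0.75],[94.5,1.5,75,0,0.75],[94.5,1.5,95,0,0.75],[94.5,1.5,109,0,0.75],[94.5,1.5,109,0,0.75]]]}}

```text
time_s: 7.78
ee_pos: [0.5759, 0.0157, 0.0973]
tcp_rot: [-3.142, -0.001, 0.003]
wrist_force: [-0.5, 0.8, 1.0]
gripper_width: 0.0707
finger_force: 0.0
```

{"method": "servo_tool", "body": {"force": 25, "series": [[[0,0,0,0,0],[0,0,0,0,0],[0,0,0,0,0],[0,0,0,0,0],[0,0,0,0,0],[0,0,0,0,0],[0,0,0,0,0],[0,0,0,0,0]]]}}

```text
time_s: 8.78
ee_pos: [0.5776, 0.0155, 0.0983]
tcp_rot: [3.141, 0.001, 0.001]
wrist_force: [0.1, 0.5, 4.2]
gripper_width: 0.0394
finger_force: 25.0
```

{"method": "servo_tool", "body": {"series": [[[0,0,-5,0,0],[0,0,-10,0,0],[0,0,-16,0,0],[0,0,-24,0,0],[0,0,-34,0,0],[0,0,-46,0,0],[0,0,-58,0,0],[0,0,-70,0,0],[0,0,-80,0,0],[0,0,-80,0,0]]]}}

```text
time_s: 10.02
ee_pos: [0.5778, 0.0156, 0.179]
tcp_rot: [3.141, 0.001, 0.003]
wrist_force: [-0.1, 0.3, -0.3]
gripper_width: 0.0395
finger_force: 25.0
```

{"method": "servo_tool", "body": {"series": [[[-2,20,0,0,0],[-5,55,0,0,0],[-8,95,0,0,0],[-12,135,0,0,0],[-16,175,0,0,0],[-20,215,0,0,0],[-23,250,0,0,0],[-25,275,0,0,0],[-26,290,0,0,0],[-26,290,0,0,0]]]}}

```text
time_s: 11.28
ee_pos: [0.5511, -0.275, 0.1776]
tcp_rot: [-3.141, 0.001, 0.001]
wrist_force: [-0.4, 0.7, -0.9]
gripper_width: 0.0391
finger_force: 25.0
```

```bash
python3 - <<'E'
from h import *
s=read_camera("scene"); 
cv2.imwrite("pics/carry.png",cv2.resize(s[150:310,120:320],(750,600))[:,:,::-1])
o=sensors.get_obs();print(o["ee_pos"],o["tcp_rot"],o["gripper_width"],o["wrist_force"])
E
```

```text
[ 0.55121911 -0.27395502  0.17776511] [-3.14055144e+00 -2.71929658e-04  5.01894216e-04] 0.03962178099815108 [ 0.37543219 -0.09603088 -2.06933201]
```

View pics/carry.png

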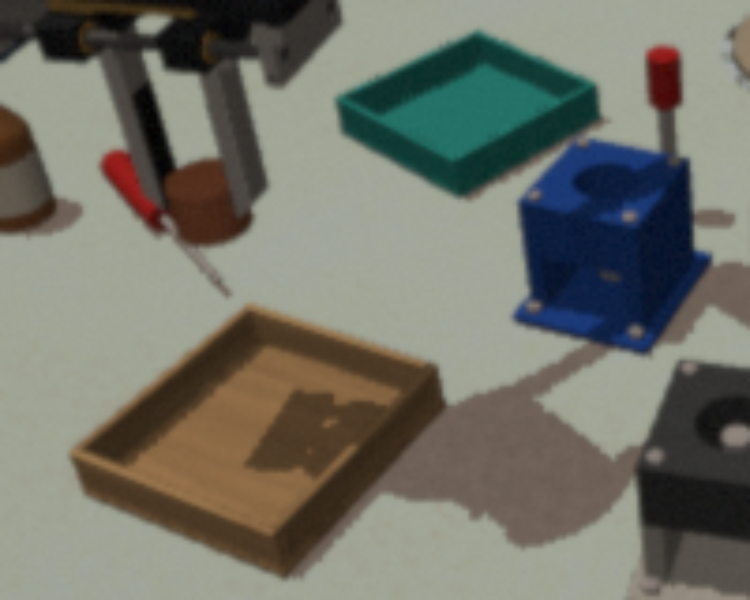

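The cap is held upright over the tray. I'll lower it until it touches the floor.

{"method": "servo_tool", "body": {"series": [[[0,0,30,0,0],[0,0,60,0,0],[0,0,90,0,0],[0,0,115,0,0],[0,0,135,0,0],[0,0,148,0,0],[0,0,153,0,0],[0,0,156,0,0],[0,0,156,0,0]]]}}

```text
time_s: 12.45
ee_pos: [0.5517, -0.2745, 0.0225]
tcp_rot: [3.141, 0.001, 0.001]
wrist_force: [-0.3, 0.0, -0.7]
gripper_width: 0.0394
finger_force: 25.0
```

{"method": "servo_tool", "body": {"series": [[[0,0,1,0,0],[0,0,1.5,0,0],[0,0,1.5,0,0]]]}}

```text
time_s: 12.82
ee_pos: [0.5514, -0.2745, 0.0206]
tcp_rot: [3.141, 0.001, 0.0]
wrist_force: [0.2, -0.4, -1.2]
gripper_width: 0.0394
finger_force: 25.0
```

{"method": "servo_tool", "body": {"series": [[[0,0,0.7,0,0],[0,0,1,0,0],[0,0,1,0,0]]]}}

```text
time_s: 13.2
ee_pos: [0.5514, -0.2745, 0.0205]
tcp_rot: [3.141, 0.001, 0.001]
wrist_force: [-2.4, 0.8, 5.3]
gripper_width: 0.0397
finger_force: 25.0
```

{"method": "servo_tool", "body": {"series": [[[0,0,0.5,0,0],[0,0,0.5,0,0]]]}}

```text
time_s: 13.45
ee_pos: [0.5514, -0.2745, 0.0205]
tcp_rot: [3.141, 0.001, 0.001]
wrist_force: [-3.1, 1.3, 7.5]
gripper_width: 0.0394
finger_force: 25.0
```

The force reading shows contact with the floor. I'll release, opening to about 66 mm, and back off.

{"method": "servo_tool", "body": {"series": [[[0,0,-0.5,0,0.7],[0,0,-0.5,0,0.7],[0,0,-0.5,0,0.7],[0,0,-0.5,0,0.7],[0,0,-0.5,0,0.7],[0,0,-0.5,0,0.7]]]}}

```text
time_s: 14.2
ee_pos: [0.5513, -0.2744, 0.0194]
tcp_rot: [3.142, 0.001, -0.0]
wrist_force: [0.1, 0.7, 0.3]
gripper_width: 0.0657
finger_force: 0.0
```

{"method": "servo_tool", "body": {"series": [[[0,0,-15,0,0.7],[0,0,-40,0,0.7],[0,0,-80,0,0.7],[0,0,-130,0,0.7],[0,0,-180,0,0.7],[-50,0,-180,0,0.7],[-100,0,-180,0,0.7],[-150,0,-180,0,0.7],[-150,0,-180,0,0.7],[-150,0,-180,0,0.7]]]}}

```text
time_s: 15.45
ee_pos: [0.4022, -0.275, 0.2006]
tcp_rot: [3.14, 0.0, 0.004]
wrist_force: [0.3, -0.6, -0.6]
gripper_width: 0.0658
finger_force: 0.0
```

```bash
python3 - <<'E'
from h import *
s=read_camera("scene"); t=read_camera("top")
cv2.imwrite("pics/end.png",s[:,:,::-1])
print(sensors.get_obs()["wrist_force"])
E
```

```text
[0.36807991 0.89691524 0.07558344]
```

View pics/end.png

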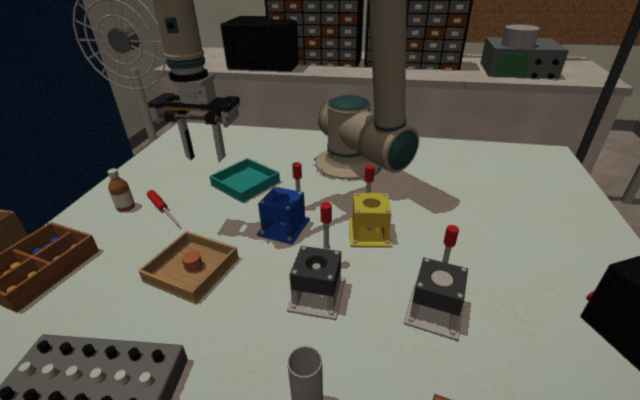

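The copper cap stands upright mid-tray at (191,261), the grey cap is still seated at (441,279), and the arm is clear of everything.

```bash
python3 -c "
from rig import job
print(job.hand_in())"
```

```text
the job is handed in; nothing more can be done
None
```

The copper cap was pushed up out of its die by the red knob and now stands upright on the floor of the wooden tray, released. The grey cap is still seated in its die, and the job is handed in at about 15.5 s; no verdict came back.

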